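# Chock the tilting bag plate and switch its drive off

## Robot

A 6-joint arm with a two-finger parallel gripper is mounted at the origin on the work surface. World frame = base frame: x ahead of the robot, y to its left, z up, the work surface at z = 0. Lengths are in m, angles in rad, forces in N, time in s.
With the tool pointing down it reaches from about 0.35 to 0.775 m from the base axis. Payload 5.5 kg.
Tool frame: the origin (TCP) lies midway between the tips of the shut fingers; the grasp point (between the pads) lies 19 mm behind it; z points along the fingers, y is the line along which they close (so a half turn about z gives the same grasp; the last joint's range is limited). The gripper opens to 85 mm and grips with 20 to 120 N. Pads are 22 mm wide; open, the fingers measure 114 mm over their backs; the gripper's body (76 mm by 85 mm) begins 54 mm behind the grasp point. The pads swing forward as they close: fully open they stand 13 mm farther back than shut.
Start: joints at [1.158, 0.313, 0.046, 1.304, 0, 1.431], TCP at [0.155, 0.554, 0.231] pointing down, gripper open.
Joint ranges: [-2.76, 2.76], [-0.86, 1.69], [-1.03, 1.26], [-2.2, 2.34], [-1.47, 1.5], [-3.14, 3.14]. Speed limits (rad/s): [2.57, 2.57, 3.14, 3.14, 3.14, 3.14].

## Interface

Orientations are given as a unit quaternion [w, x, y, z].
In Python, from workcell import robot, vision, models gives the robot as it stands.
- The arm moves only by the tool jog_arm, never from a script. Its argument "rows" is a list of rows, each a list of 6 numbers: the shift along the tool's x, y, z in m, then the turn, a rotation vector about the tool's x, y, z in degrees. A call has 1 to 5 rows; each row is the pose to reach, as a shift and turn from the pose commanded when the call began, along the tool's axes at that moment; what a row does not reach only later rows make up. A row lasts 1/8 s, in which the tool goes at most 62.5 mm and 10.7 degrees, less where a joint would pass 70% of its speed; a pose out of reach is approached as far as the arm can. A call with a gripper value outside its range is refused whole. "jaw" is the closure in counts, from 0 (fully open) to 255 (shut), set as the call begins (left out, the last holds). The fingers move at their own pace and stop on an object; "grip_force" is the grip in N (left out, the last holds). Time passes only in rows, so rows that repeat a pose let the fingers close. It gives the time, the measured TCP pose, the force, the opening and the grip force at its end, in the units of the state.
- robot.read_state(): the state, without advancing time (a new reading comes with each control period).
- vision.get_image(name): name is "scene" or "top"; returns a dict with "image" (480x640x3 uint8, red, green, blue), "mtx" (3x3 intrinsics, pixels), "R" (3x3) and "t" (3): a world point X has camera coordinates R X + t. Camera axes: x right, y down, z forward; pixel columns grow to the right and rows downward; lengths in m; the calibration is good to about 2 mm. A picture is of the moment at which its call begins. There is no depth.
- robot.finish_job(): hands the job in; it is judged then, once.
Trained networks look in a picture, given as the dict that the camera call returned (one of the last four; its "shot" number tells which), for a name from the list of things; names that differ only in an ending like _2 or _b are one class to them, and where a whole thing is asked for, a point or a joint stands for the part that bears it (a point fixed in the world has none). Each returns a list of dicts, best first, with "score" (0 to 1); they miss things now and then, are a little off and sometimes report something else, mostly with a low value. They report only what shows in the picture. A call takes as long as a camera call. They do not tell look-alikes from the thing itself.
- models.spot_in(picture, target): "location" ([x, y, z] in m, in the coordinates of the camera as it stood for that picture, good to about 4 mm: the middle of the surface that is visible of it).
- models.spot_point(picture, target): "location" ([x, y, z] in m, in the coordinates of the camera as it stood for that picture, good to about 4 mm: a listed point, or the origin of a listed thing).
The state is a dict: "time_s": time; "qpos": joint angles; "joint_vel": joint speeds; "joint_torque": joint torques, N m; "position": TCP position; "eef_rot": TCP orientation; "wrist_force": force on the tool from outside, world axes, zero at the start; "ft_torque": the same for the moment, N m; "width": opening from 0.0 (shut) to 1.0 (fully open); "finger_force": force on a finger pad.
Only numpy, scipy, OpenCV 4.12 (cv2) and the standard library are available. Lean on these libraries where they do the work, as an engineer would, in place of code of your own. Each camera call takes 0.05 s, during which the arm holds its last target. There are 200 camera calls.

## Task

Take the tilting bag plate at the search table out of use. First draw the orange wedge out of its blue sleeve and push it, thin end first, under the middle of the plate's front edge until it jams tight and holds the plate up. Then lift the red guard on the grey control box, flip the toggle beneath it over to the hinge side, and let the guard drop shut again, leaving the wedge jammed, everything let go of and the bottle, tub and wand where they are.

Things in the scene. Friction and masses are not known exactly. Their poses are not given: they have to be found in the camera images.
- sleeve: Blue steel sleeve fixed on the table, 92 long x 67 wide x 49 mm high, open only at its mouth. Origin on the table, 6 mm inside the mouth; its x axis points out of the mouth, the way the wedge is drawn out. Inside it is 55 mm wide and 44 mm high.
- wedge_mid (a point): Loose orange wedge, about 0.12 kg, 140 mm long, 45 wide with upright sides, flat below; 4 mm high at the thin end, rising evenly to 36 at the heel. Point: mid-length, mid-width, 10 mm above its underside; x to the thin end, z up. It starts flat, heel in the sleeve, thin end sticking out 74 to 86 mm; grip it there, and set it down and take it again at the heel to go under the plate.
- plate_base: Fixed dark steel frame of the hinged bag plate. Origin on the table straight below the middle of the plate's front edge; x points level under the plate, to its hinge 200 mm away: the way to push the wedge. Two rubber rests under the plate's front corners, 7 mm behind the edge, leave 134 mm free between them, centred.
- plate_edge (a point): Underside of the aluminium plate at the middle of its front edge: 18 mm above the table at rest, 26 mm at the plate's upper stop, where the wedge, about 96 mm under the edge, goes no further. The plate (197 x 180 x 6 mm, carrying a blue case that begins 88 mm behind the edge, 97 mm high) weighs on the wedge with about 2.5 N; pushing takes about 4 to 10 N before the stop.
- console: Grey control box fixed on the table, 180 x 130 x 60 mm high. Origin on the table; x points from its front to its rear, where the guard is hinged; the box reaches from x = -95 to +85 mm.
- guard_hinge (a point): Middle of the guard's hinge line, which runs along the box's y axis: 50 mm behind the box origin, 61 mm above the table.
- guard_tab (a point): Centre of the red guard's upright tab: 36 long x 12 wide (box's y) x 36 mm high, to pinch from above. The tab's top is 18 mm above this point, the guard's top face 17 mm below. Shut, the point is 80 mm in front of the hinge line, 63 above it; it turns with the guard. The guard is a hood 100 long x 60 wide x 46 mm high, open below.
- guard (a joint): Opening of the red guard, rad: 0 shut, 1.75 fully open (stands up, leaning back a little). A spring and its weight pull it shut below about 1.3; past about 1.4 it falls fully open by its own weight and stays until pushed back past 1.2. Lifting takes about 1.5 N at the tab, pushing it back from behind about 0.5 N.
- toggle_tip (a point): Centre of the white ball (14 mm across) at the tip of the toggle, 32 mm from its pivot; the pivot is 5 mm in front of the box origin, 62 mm above the table.
- toggle (a joint): Toggle, rad: 0 leaning to the front of the box (on), 0.8 leaning to the hinge side (fully off). Stiff: about 2 N at the tip; it stays where it is left, so push it fully over. Starts between 0 and 0.08.
- bottle: Bystander: water bottle, 64 mm across, 190 mm high; origin at the middle of its foot.
- tub: Bystander: grey open tub, 110 x 150 x 50 mm high; origin at the centre of its underside.
- wand: Bystander: black hand-held search wand lying flat, 260 mm long, 55 mm wide, 26 mm high; origin underneath, at its middle; x along it.
There are look-alikes about, which are no part of the job. Leave any purple look-alike of the console alone.

How it is judged:
On the way, in this order (a step that is already met when the one before it is completed fails the run):
1. the wedge is jammed under the plate's front edge, the plate lifted by it (height (world z) of plate_edge above 0.0228 m and contact force between wedge and plate above 1 N and y of wedge_mid in the frame of plate_base between -0.035 and 0.035 m and angle between the x axis of wedge_mid and the x axis of plate_base, either way round below 0.35 rad), for 0.3 s.
2. the guard is lifted, the toggle still on (value of joint guard above 1 rad and value of joint toggle below 0.3 rad), for 0.05 s.
3. the toggle is flipped off under the lifted guard (value of joint guard above 0.6 rad and value of joint toggle above 0.65 rad), for 0.1 s.
At the end, for the whole second after the job is handed in: Guard shut (within 0.06 rad), toggle over to the hinge side (above 0.65 rad), wedge at rest under the plate's edge with that edge raised nearly 5 mm (underside over 22.8 mm up) and pressing on it with over 1 N; wedge's middle within 35 mm and its length within 20 degrees of the plate's centre line (all of step 1 and value of joint guard below 0.06 rad and value of joint toggle above 0.65 rad and linear speed of wedge below 0.02 m/s); the robot touches nothing.
It fails at once if the bottle is moved more than 30 mm (distance of bottle from where it was at the start of the episode above 0.03 m).
It fails at once if the tub is moved more than 30 mm (distance of tub from where it was at the start of the episode above 0.03 m).
It fails at once if the wand is moved more than 30 mm (distance of wand from where it was at the start of the episode above 0.03 m).
It also fails if it takes over 72 s, if anything falls off the work surface, if the arm or the gripper's body presses on something with over 40 N, if the wrist force passes 120 N, or if a joint passes its speed limit or range.

## Working session

There is one attempt and no reset: what is moved stays moved. The work goes in short steps, Python scripts to look and compute and a tool call to move; the robot and the scene stay as the last step left them, time stands still between calls to the robot, and variables do not carry over. Pictures are saved under pics/ and viewed, at most 11 in all, crops included, and the job is handed in when it is done.

Besides the shell and the picture viewer there is one more tool, called as name(argument=value, ...), one argument or row to a line, values as JSON. jog_arm: Moves the arm, as the interface text tells. Its arguments: {"type":"object","properties":{"rows":{"type":"array"},"jaw":{"type":"number"},"grip_force":{"type":"number"}},"required":["rows"]}

```bash
mkdir -p pics; cat > h.py <<'E'
from workcell import robot, vision, models
import numpy as np, cv2
def w(p,X): return p["R"].T@(np.array(X)-p["t"])
def px(p,X):
    c=p["mtx"]@(p["R"]@np.array(X)+p["t"]); return c[:2]/c[2]
def ray(p,uv,z):
    d=p["R"].T@np.linalg.inv(p["mtx"])@np.array([uv[0],uv[1],1.]); o=-p["R"].T@p["t"]
    return o+d*(z-o[2])/d[2]
def save(p,n,crop=None,s=1):
    im=p["image"][:,:,::-1]
    if crop: im=im[crop[1]:crop[3],crop[0]:crop[2]]
    cv2.imwrite("pics/"+n,cv2.resize(im,None,fx=s,fy=s,interpolation=cv2.INTER_CUBIC))
def tool(target):
    "world point -> shift in current tool axes"
    from scipy.spatial.transform import Rotation as Ro
    s=robot.read_state(); q=s["eef_rot"]; r=Ro.from_quat([q[1],q[2],q[3],q[0]])
    return r.inv().apply(np.array(target)-s["position"])
E
python3 - <<'E'
from h import *
np.set_printoptions(precision=4,suppress=True)
s=robot.read_state(); print(s["time_s"],s["position"],s["eef_rot"],s["wrist_force"],s["width"])
P={n:vision.get_image(n) for n in("top","scene")}
for n,p in P.items():
    save(p,n+"0.png")
    print(n,p["mtx"][0],p["mtx"][1],-p["R"].T@p["t"])
    for t in["sleeve","wedge_mid","plate_base","plate_edge","console","guard_hinge","guard_tab","toggle_tip","bottle","tub","wand"]:
        for d in models.spot_point(p,t):
            X=w(p,d["location"]); print(n,t,round(d["score"],2),X,px(p,X).round())
E
```

```text
0.0 [0.1547 0.5532 0.2304] [-0.0002  0.136   0.9907 -0.0009] [ 0.5879  0.3811 -0.5939] 1.000272459378421
top [605.7618   0.     324.8527] [  0.     605.7618 237.3686] [ 0.2862 -0.0914  1.5029]
top sleeve 0.9 [ 0.462   0.3847 -0.0028] [136. 272.]
top wedge_mid 0.63 [ 0.7036 -0.4258  0.0007] [458. 180.]
top wedge_mid 0.56 [0.4707 0.3604 0.0108] [144. 268.]
top plate_base 0.94 [ 0.6433  0.0825 -0.0052] [259. 202.]
top plate_edge 0.65 [0.6466 0.083  0.0207] [257. 198.]
top console 0.88 [ 0.3226 -0.5909  0.0015] [530. 331.]
top console 0.65 [ 0.2489 -0.3369 -0.0023] [427. 361.]
top console 0.56 [0.2881 0.2663 0.0036] [179. 343.]
top guard_hinge 0.95 [ 0.3711 -0.5938  0.06  ] [538. 310.]
top guard_hinge 0.67 [0.336  0.2465 0.0579] [183. 322.]
top guard_hinge 0.55 [ 0.5507 -0.2387  0.0616] [388. 234.]
top guard_tab 0.88 [ 0.2184 -0.3354  0.1208] [435. 376.]
top guard_tab 0.85 [0.2629 0.2764 0.1204] [162. 354.]
top guard_tab 0.78 [ 0.2961 -0.5934  0.1238] [550. 342.]
top guard_tab 0.58 [ 0.4661 -0.2277  0.1254] [386. 265.]
top toggle_tip 0.31 [ 0.7022 -0.4273  0.0004] [458. 180.]
top bottle 
[... 559 characters left out ...]
306. 236.]
scene console 0.65 [0.2861 0.267  0.0016] [461. 297.]
scene guard_hinge 0.84 [ 0.3725 -0.5852  0.0613] [266. 146.]
scene guard_hinge 0.8 [ 0.2995 -0.3283  0.0648] [329. 176.]
scene guard_hinge 0.74 [ 0.5397 -0.2357  0.0644] [293. 231.]
scene guard_hinge 0.67 [0.3308 0.2471 0.0611] [450. 292.]
scene guard_tab 0.94 [ 0.4628 -0.2185  0.1239] [315. 210.]
scene guard_tab 0.77 [ 0.2152 -0.3385  0.1273] [346. 150.]
scene guard_tab 0.65 [ 0.2925 -0.5934  0.1239] [281. 122.]
scene guard_tab 0.56 [0.2609 0.279  0.1288] [478. 274.]
scene bottle 0.75 [ 0.7921 -0.1699 -0.0009] [246. 301.]
scene tub 0.98 [ 0.5291 -0.4744 -0.0008] [252. 198.]
scene wand 0.76 [ 0.6962 -0.4261  0.0016] [222. 233.]
```

```bash
ls pics
```

```text
scene0.png
top0.png
```

View pics/top0.png

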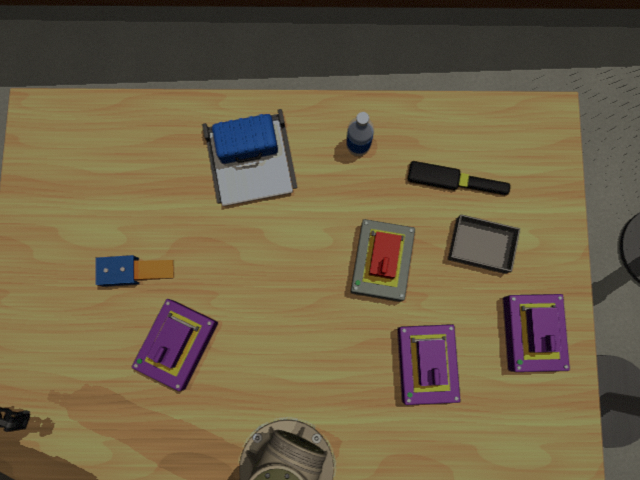

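View pics/scene0.png

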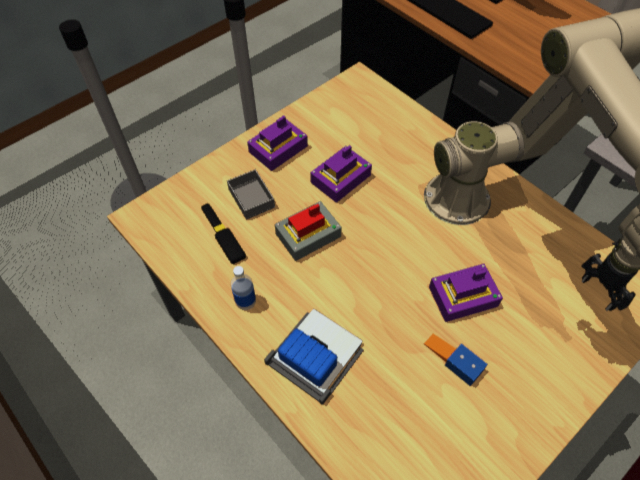

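Top view: wedge in its sleeve at (155,269)/(117,270), plate front edge at (257,200), and bottle, wand and tub at upper right. There are four console-like boxes: purple at (175,345), (430,365) and (537,333), and grey with a red guard at (383,260). Only the grey one fits the description. I'll check it in an enlarged crop and measure outlines.

```bash
python3 - <<'E'
from h import *
np.set_printoptions(precision=4,suppress=True)
p=vision.get_image("top"); im=p["image"]; hsv=cv2.cvtColor(im,cv2.COLOR_RGB2HSV)
def blob(lo,hi,box,zs,name):
    m=cv2.inRange(hsv,lo,hi); k=np.zeros_like(m); k[box[1]:box[3],box[0]:box[2]]=255; m&=k
    m=cv2.morphologyEx(m,cv2.MORPH_OPEN,np.ones((3,3)))
    c=max(cv2.findContours(m,0,2)[0],key=cv2.contourArea)
    b=cv2.boxPoints(cv2.minAreaRect(c)); print(name,cv2.contourArea(c))
    for q in b: print("  px",q.round(1),"world",ray(p,q,zs)[:2])
blob((8,200,120),(14,255,255),(130,250,185,290),.012,"wedge")
blob((105,120,60),(120,255,255),(90,245,145,295),.049,"sleeve")
blob((0,150,80),(5,255,255),(350,220,420,300),.107,"guard")
blob((0,0,120),(179,40,255),(205,140,300,210),.024,"plate")
for uv in[(155,269),(150,265),(250,188),(365,285),(383,260)]: print(uv,hsv[uv[1],uv[0]])
a=cv2.resize(im[205:310,330:440],None,fx=4,fy=4,interpolation=cv2.INTER_CUBIC)
b=cv2.resize(im[225:310,80:190],None,fx=3.6,fy=4,interpolation=cv2.INTER_CUBIC)
c=np.zeros((420,800,3),np.uint8); c[:,:]=0; a=a[:420,:400]; c[:a.shape[0],:a.shape[1]]=a; b=b[:420,:396]; c[:b.shape[0],404:404+b.shape[1]]=b
cv2.imwrite("pics/crop1.png",c[:,:,::-1])
E
```

```text
Traceback (most recent call last):
ValueError: max() iterable argument is empty
```

```bash
python3 - <<'E'
from h import *
np.set_printoptions(precision=4,suppress=True)
p=vision.get_image("top"); im=p["image"]; hsv=cv2.cvtColor(im,cv2.COLOR_RGB2HSV)
np.save("top1.npy",im)
def blob(seed,tol,box,zs,name):
    v=np.median(hsv[seed[1]-2:seed[1]+3,seed[0]-2:seed[0]+3].reshape(-1,3),0).astype(int)
    d=np.abs(hsv.astype(int)-v); m=((d<=np.array(tol)).all(2)*255).astype(np.uint8)
    k=np.zeros_like(m); k[box[1]:box[3],box[0]:box[2]]=255; m&=k
    m=cv2.morphologyEx(m,cv2.MORPH_CLOSE,np.ones((3,3)))
    c=max(cv2.findContours(m,0,2)[0],key=cv2.contourArea)
    b=cv2.boxPoints(cv2.minAreaRect(c)); print(name,v,cv2.contourArea(c))
    for q in b: print("  px",q.round(1),"world",ray(p,q,zs)[:2])
blob((155,269),(4,60,60),(130,250,185,290),.012,"wedge")
blob((117,276),(10,90,80),(90,245,145,295),.049,"sleeve")
blob((378,245),(8,90,120),(350,220,420,300),.107,"guard")
blob((253,185),(90,40,70),(205,140,300,210),.024,"plate")
blob((400,290),(90,40,40),(345,210,420,305),.060,"console")
a=cv2.resize(im[205:310,335:435],None,fx=4,fy=4,interpolation=cv2.INTER_CUBIC)
b=cv2.resize(im[225:330,85:185],None,fx=4,fy=4,interpolation=cv2.INTER_CUBIC)
cv2.imwrite("pics/crop1.png",np.hstack([a,b])[:,:,::-1])
E
```

```text
wedge [ 18 181 140] 1380.0
  px [130. 250.] world [0.5143 0.3981]
  px [184. 250.] world [0.5152 0.2635]
  px [184. 289.] world [0.418  0.2589]
  px [130. 289.] world [0.4171 0.392 ]
sleeve [107 174  96] 1007.0
  px [ 96. 256.] world [0.4933 0.4675]
  px [137. 256.] world [0.494 0.368]
  px [137. 285.] world [0.4236 0.3637]
  px [ 96. 285.] world [0.4229 0.4624]
guard [  2 184 139] 1060.0
  px [368.5 274.2] world [ 0.4469 -0.189 ]
  px [375.6 231.1] world [ 0.5486 -0.2063]
  px [401.6 235.4] world [ 0.5387 -0.267 ]
  px [394.4 278.6] world [ 0.4372 -0.2489]
plate [105  12 150] 2824.5
  px [209.6 140.3] world [0.7971 0.209 ]
  px [280.6 127. ] world [0.834  0.0284]
  px [292.8 192.3] world [ 0.662  -0.0058]
  px [221.8 205.6] world [0.6264 0.1714]
console [ 38  24 106] 3762.5
  px [351.  290.9] world [ 0.412  -0.1506]
  px [362.7 218.6] world [ 0.5881 -0.179 ]
  px [415.5 227.1] world [ 0.5679 -0.3069]
  px [403.8 299.5] world [ 0.3927 -0.2759]
```

View pics/crop1.png

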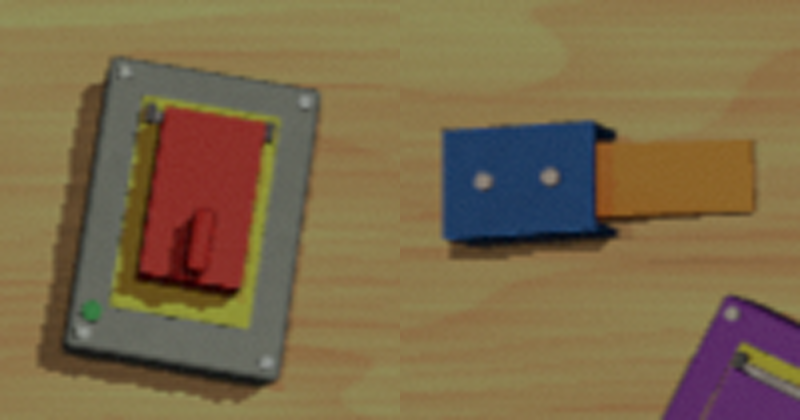

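The crop shows the grey box with the red guard hinged at the top (rear) end and the tab near its front, so it is the console meant. The single orange wedge sticks out to the right of the blue sleeve, with its thin end at full-image (173.5,269). The measured sizes check out: box 178x127, plate width 181.

jog_arm(
  rows=[
    [-0.06,-0.02,0.0,0,0,10],
    [-0.12,-0.04,0.01,0,0,20],
    [-0.18,-0.06,0.02,0,0,30],
    [-0.24,-0.08,0.03,0,0,40],
    [-0.3,-0.1,0.04,0,0,50],
  ],
  jaw=0,
  grip_force=60,
)

```text
time_s: 1.92
position: [0.4129, 0.3793, 0.1924]
eef_rot: [0.0, 0.544, 0.839, 0.0]
wrist_force: [-0.5, 1.0, 0.9]
width: 1.004
finger_force: 0.0
```

```bash
cat >> h.py <<'E'
def to(x,y,z,th):
    "shift (tool axes, mm) and rotvec(deg) to tool-down pose with tool y at world angle th (deg)"
    from scipy.spatial.transform import Rotation as Ro
    s=robot.read_state(); q=s["eef_rot"]; r=Ro.from_quat([q[1],q[2],q[3],q[0]])
    t=np.radians(th); Y=np.array([np.cos(t),np.sin(t),0]); Z=np.array([0,0,-1.])
    T=Ro.from_matrix(np.c_[np.cross(Y,Z),Y,Z])
    print("t",round(s["time_s"],2),"pos",np.round(s["position"],4),"F",np.round(s["wrist_force"],1),"w",round(s["width"],3),
      "shift mm",np.round(1e3*r.inv().apply(np.array([x,y,z])-s["position"]),1),"turn",np.round(np.degrees((r.inv()*T).as_rotvec()),1))
E
python3 -c "
from h import *
to(.4665,.341,.10,2.8)"
```

```text
t 1.93 pos [0.4129 0.3793 0.1924] F [-0.5  1.   0.9] w 1.004 shift mm [-56.8  33.3  92.4] turn [ 0.  -0.  21.2]
```

jog_arm(
  rows=[
    [-0.028,0.017,0.045,0,0,10],
    [-0.057,0.033,0.092,0,0,21],
    [-0.057,0.033,0.092,0,0,21.2],
    [-0.057,0.033,0.092,0,0,21.2],
  ],
)

```text
time_s: 2.42
position: [0.4649, 0.3424, 0.1009]
eef_rot: [-0.0, 0.687, 0.727, 0.0]
wrist_force: [0.1, -0.6, -0.2]
width: 1.001
finger_force: 0.0
```

```bash
python3 - <<'E'
from h import *
to(.4665,.341,.004,2.8)
p=vision.get_image("scene"); save(p,"s1.png",(380,270,560,405),4.4)
for uvz in[(.469,.289,.004),(.4643,.3812,.02)]: print(px(p,uvz))
for t in["wedge_mid","sleeve"]:
    for d in models.spot_point(p,t): X=w(p,d["location"]); print(t,round(d["score"],2),X.round(4))
E
```

```text
t 2.42 pos [0.4649 0.3424 0.1009] F [ 0.1 -0.6 -0.2] w 1.001 shift mm [-1.5  1.6 96.9] turn [-0.  -0.   0.4]
[426.6395087  337.43063882]
[452.25114213 356.01821278]
wedge_mid 0.56 [0.4619 0.3665 0.0112]
sleeve 0.61 [0.4592 0.3845 0.0065]
```

View pics/s1.png

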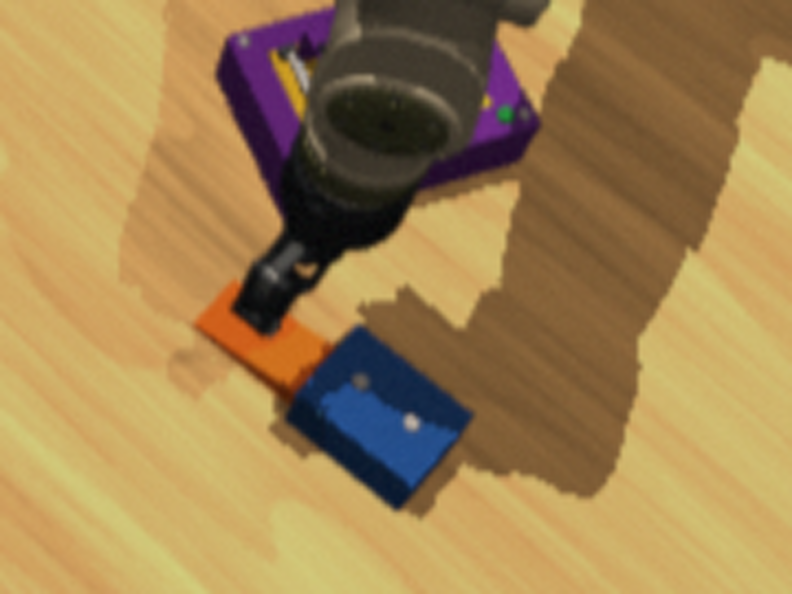

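Wedge thin end sits at about (429,339) in the scene picture, and the gripper straddles it short of the sleeve mouth. Going down and gripping.

jog_arm(
  rows=[
    [-0.001,0.001,0.04,0,0,0.4],
    [-0.001,0.001,0.08,0,0,0.4],
    [-0.001,0.001,0.096,0,0,0.4],
    [-0.001,0.001,0.096,0,0,0.4],
  ],
)

```text
time_s: 3.08
position: [0.4653, 0.3415, 0.0044]
eef_rot: [-0.0, 0.689, 0.724, -0.0]
wrist_force: [-0.8, -0.5, 1.1]
width: 1.001
finger_force: 0.0
```

jog_arm(
  rows=[
    [0,0,0,0,0,0],
    [0,0,0,0,0,0],
    [0,0,0,0,0,0],
    [0,0,0,0,0,0],
    [0,0,0,0,0,0],
  ],
  jaw=255,
  grip_force=60,
)

```text
time_s: 3.7
position: [0.4672, 0.3419, 0.0063]
eef_rot: [0.0, 0.69, 0.724, 0.002]
wrist_force: [-1.3, -0.1, 6.6]
width: 0.505
finger_force: 61.4
```

jog_arm(
  rows=[
    [0,0,-0.003,0,0,0],
    [-0.02,0,-0.003,0,0,0],
    [-0.045,0,-0.003,0,0,0],
    [-0.07,0,-0.003,0,0,0],
    [-0.1,0,-0.003,0,0,0],
  ],
)

```text
time_s: 4.32
position: [0.4703, 0.2395, 0.0071]
eef_rot: [-0.0, 0.69, 0.724, -0.0]
wrist_force: [0.9, -1.1, -1.2]
width: 0.503
finger_force: 61.0
```

```bash
python3 - <<'E'
from h import *
p=vision.get_image("top"); to(.5656,.068,.06,101.3)
c=p["image"][190:330,80:270]; cv2.imwrite("pics/t2.png",cv2.resize(c,None,fx=4,fy=4)[:,:,::-1])
E
```

```text
t 4.38 pos [0.4698 0.2362 0.0069] F [-1.1 -4.  -2.1] w 0.503 shift mm [-172.6   87.9  -52.7] turn [ -0.3   0.1 -98.7]
```

View pics/t2.png

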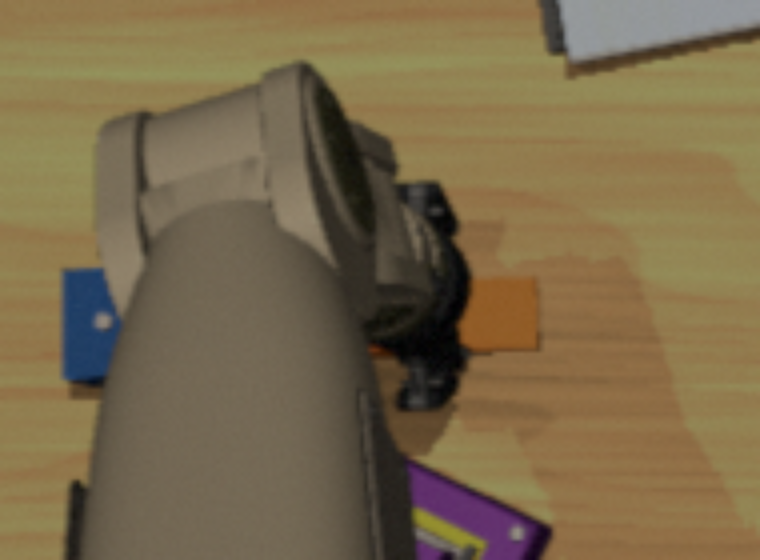

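Wedge is clear of the sleeve, thin end at about (214,268). Lifting and carrying it to the plate.

jog_arm(
  rows=[
    [0,0.02,-0.05,0,0,0],
    [-0.025,0.045,-0.075,0,0,-8],
    [-0.06,0.065,-0.075,0,0,-18],
    [-0.1,0.075,-0.075,0,0,-28],
    [-0.135,0.08,-0.075,0,0,-38],
  ],
)

```text
time_s: 5.0
position: [0.5572, 0.108, 0.0821]
eef_rot: [-0.0, 0.414, 0.91, -0.0]
wrist_force: [0.1, -0.3, -1.3]
width: 0.504
finger_force: 61.8
```

```bash
python3 -c "
from h import *
to(.5656,.068,.06,101.3)"
```

```text
t 5.0 pos [0.5572 0.108  0.0821] F [ 0.1 -0.3 -1.3] w 0.504 shift mm [-35.7 -19.9  22.1] turn [ -0.   -0.  -60.3]
```

jog_arm(
  rows=[
    [-0.036,-0.02,0.0,0,0,-10],
    [-0.036,-0.02,0.0,0,0,-20],
    [-0.036,-0.02,0.0,0,0,-30],
    [-0.036,-0.02,0.0,0,0,-40],
    [-0.036,-0.02,0.0,0,0,-50],
  ],
)

```text
time_s: 5.62
position: [0.5647, 0.069, 0.082]
eef_rot: [-0.001, -0.009, 1.0, -0.0]
wrist_force: [0.1, 0.2, -1.6]
width: 0.505
finger_force: 61.8
```

```bash
python3 -c "
from h import *
to(.5656,.068,.008,101.3)"
```

```text
t 5.62 pos [0.5647 0.069  0.082 ] F [ 0.1  0.2 -1.6] w 0.505 shift mm [-0.9 -1.  74. ] turn [ -0.   -0.1 -10.3]
```

jog_arm(
  rows=[
    [-0.001,-0.001,0.03,0,0,-10],
    [-0.001,-0.001,0.06,0,0,-10.3],
    [-0.001,-0.001,0.074,0,0,-10.3],
    [-0.001,-0.001,0.075,0,0,-10.3],
    [-0.001,-0.001,0.075,0,0,-10.3],
  ],
)

```text
time_s: 6.25
position: [0.5668, 0.0688, 0.0077]
eef_rot: [0.0, -0.096, 0.995, 0.0]
wrist_force: [0.2, -0.4, -2.2]
width: 0.505
finger_force: 63.6
```

jog_arm(
  rows=[
    [0,0,0,0,0,0],
    [0,0,0,0,0,0],
    [0,0,0,0,0,0],
    [0,0,-0.03,0,0,0],
    [0,0,-0.08,0,0,0],
  ],
  jaw=0,
)

```text
time_s: 6.88
position: [0.5648, 0.0691, 0.0865]
eef_rot: [-0.002, -0.096, 0.995, 0.0]
wrist_force: [0.2, 0.3, 0.8]
width: 1.0
finger_force: 0.0
```

jog_arm(
  rows=[
    [0.05,0,-0.06,0,0,0],
    [0.1,0,-0.06,0,0,0],
    [0.16,0,-0.06,0,0,0],
    [0.16,0,-0.06,0,0,0],
  ],
)

```text
time_s: 7.38
position: [0.4038, 0.0385, 0.1467]
eef_rot: [-0.002, -0.096, 0.995, 0.0]
wrist_force: [0.1, 0.1, 0.2]
width: 1.004
finger_force: 0.0
```

```bash
python3 - <<'E'
from h import *
np.set_printoptions(precision=4,suppress=True)
to(.492,.053,.06,101.3)
P={n:vision.get_image(n) for n in("top","scene")}
a=cv2.resize(P["top"]["image"][160:270,200:330],None,fx=3,fy=3); b=cv2.resize(P["scene"]["image"][265:375,300:430],None,fx=3,fy=3)
cv2.imwrite("pics/w3.png",np.hstack([a,b])[:,:,::-1])
for n,p in P.items():
    for t in["wedge_mid","plate_edge"]:
        for d in models.spot_point(p,t): X=w(p,d["location"]); print(n,t,round(d["score"],2),X)
E
```

```text
t 7.38 pos [0.4038 0.0385 0.1467] F [0.1 0.1 0.2] w 1.004 shift mm [-89.8  -2.8  86.3] turn [ 0.1 -0.2 -0.3]
top wedge_mid 0.75 [0.5497 0.0628 0.0087]
top plate_edge 0.77 [0.6441 0.084  0.0193]
scene wedge_mid 0.58 [0.5442 0.0691 0.0089]
scene plate_edge 0.89 [0.6431 0.0866 0.0169]
scene plate_edge 0.48 [ 0.4968 -0.2302  0.0003]
```

View pics/w3.png

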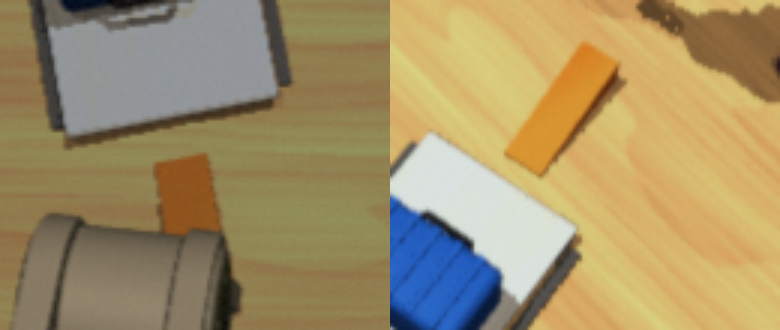

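Wedge lies flat in front of the plate, lined up with its centre: thin end at about (262,214) in top. Moving to the heel and gripping.

jog_arm(
  rows=[
    [-0.04,-0.001,0.02,0,0,0],
    [-0.09,-0.001,0.06,0,0,0],
    [-0.09,-0.001,0.1,0,0,0],
    [-0.09,-0.001,0.136,0,0,0],
    [-0.09,-0.001,0.136,0,0,0],
  ],
)

```text
time_s: 8.3
position: [0.496, 0.0549, 0.0083]
eef_rot: [-0.003, -0.097, 0.995, 0.001]
wrist_force: [-0.8, 0.4, 0.1]
width: 0.999
finger_force: 0.0
```

jog_arm(
  rows=[
    [0,0,0,0,0,0],
    [0,0,0,0,0,0],
    [0,0,0,0,0,0],
    [0,0,0,0,0,0],
    [0,0,0,0,0,0],
  ],
  jaw=255,
  grip_force=70,
)

```text
time_s: 8.93
position: [0.4999, 0.0546, 0.0134]
eef_rot: [0.002, -0.096, 0.995, -0.0]
wrist_force: [-1.1, 0.8, 7.0]
width: 0.508
finger_force: 72.6
```

```bash
python3 - <<'E'
from h import *
np.set_printoptions(precision=4,suppress=True)
to(.492,.053,.01,101.3)
p=vision.get_image("scene")
for t in["wedge_mid","plate_edge"]:
    for d in models.spot_point(p,t): X=w(p,d["location"]); print(t,round(d["score"],2),X)
E
```

```text
t 8.93 pos [0.4999 0.0546 0.0134] F [-1.1  0.8  7. ] w 0.508 shift mm [ 8.1 -0.   3.4] turn [-0.   0.2 -0.2]
wedge_mid 0.95 [0.5434 0.0702 0.0098]
plate_edge 0.63 [0.6416 0.0867 0.016 ]
```

jog_arm(
  rows=[
    [0,0,-0.002,0,0,0],
    [-0.02,0,-0.002,0,0,0],
    [-0.045,0,-0.002,0,0,0],
    [-0.07,0,-0.002,0,0,0],
    [-0.08,0,-0.002,0,0,0],
  ],
)

```text
time_s: 9.7
position: [0.5778, 0.0701, 0.0137]
eef_rot: [0.001, -0.097, 0.995, -0.0]
wrist_force: [-0.3, -0.8, 0.2]
width: 0.511
finger_force: 71.7
```

jog_arm(
  rows=[
    [-0.008,0,0,0,0,0],
    [-0.016,0,0,0,0,0],
    [-0.024,0,0,0,0,0],
    [-0.03,0,0,0,0,0],
    [-0.03,0,0,0,0,0],
  ],
)

```text
time_s: 10.32
position: [0.6044, 0.0756, 0.0135]
eef_rot: [-0.002, -0.096, 0.995, -0.0]
wrist_force: [-6.0, -0.3, 5.2]
width: 0.511
finger_force: 72.5
```

```bash
python3 - <<'E'
from h import *
np.set_printoptions(precision=4,suppress=True)
to(.492,.053,.01,101.3)
P={n:vision.get_image(n) for n in("top","scene")}
a=cv2.resize(P["top"]["image"][130:240,200:330],None,fx=3,fy=3); b=cv2.resize(P["scene"]["image"][265:375,300:430],None,fx=3,fy=3)
cv2.imwrite("pics/w4.png",np.hstack([a,b])[:,:,::-1])
for n,p in P.items():
    for t in["wedge_mid","plate_edge"]:
        for d in models.spot_point(p,t): X=w(p,d["location"]); print(n,t,round(d["score"],2),X)
E
```

```text
t 10.32 pos [0.6044 0.0756 0.0135] F [-6.  -0.3  5.2] w 0.511 shift mm [114.6  -0.6   3.8] turn [ 0.  -0.2 -0.2]
scene wedge_mid 0.77 [0.6498 0.0889 0.0105]
scene plate_edge 0.95 [0.6445 0.0871 0.0209]
```

View pics/w4.png

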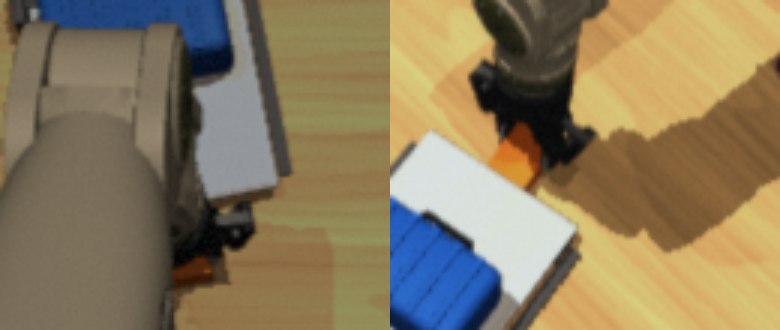

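The wedge is under the middle of the edge and pushing against about 6 N. About 15 to 18 mm remain to the stop.

jog_arm(
  rows=[
    [-0.003,0,0,0,0,0],
    [-0.006,0,0,0,0,0],
    [-0.009,0,0,0,0,0],
    [-0.011,0,0,0,0,0],
    [-0.011,0,0,0,0,0],
  ],
)

```text
time_s: 11.25
position: [0.6145, 0.0776, 0.0135]
eef_rot: [-0.002, -0.096, 0.995, -0.0]
wrist_force: [-7.4, -0.4, 6.6]
width: 0.507
finger_force: 72.5
```

jog_arm(
  rows=[
    [-0.002,0,0,0,0,0],
    [-0.004,0,0,0,0,0],
    [-0.004,0,0,0,0,0],
  ],
)

```text
time_s: 11.62
position: [0.6184, 0.0783, 0.0135]
eef_rot: [-0.002, -0.096, 0.995, -0.0]
wrist_force: [-6.7, -2.2, 7.6]
width: 0.511
finger_force: 72.4
```

jog_arm(
  rows=[
    [-0.002,0,0,0,0,0],
    [-0.003,0,0,0,0,0],
    [-0.003,0,0,0,0,0],
  ],
)

```text
time_s: 12.0
position: [0.6212, 0.0789, 0.0135]
eef_rot: [-0.002, -0.096, 0.995, -0.0]
wrist_force: [-7.8, -1.4, 7.2]
width: 0.507
finger_force: 72.6
```

jog_arm(
  rows=[
    [-0.002,0,0,0,0,0],
    [-0.003,0,0,0,0,0],
    [-0.003,0,0,0,0,0],
  ],
)

```text
time_s: 12.38
position: [0.6241, 0.0794, 0.0134]
eef_rot: [-0.002, -0.096, 0.995, -0.0]
wrist_force: [-7.5, -1.2, 7.1]
width: 0.505
finger_force: 72.5
```

```bash
python3 - <<'E'
from h import *
np.set_printoptions(precision=4,suppress=True)
to(.492,.053,.01,101.3)
p=vision.get_image("scene")
for t in["wedge_mid","plate_edge"]:
    for d in models.spot_point(p,t): X=w(p,d["location"]); print(t,round(d["score"],2),X)
E
```

```text
t 12.38 pos [0.6241 0.0794 0.0134] F [-7.5 -1.2  7.1] w 0.505 shift mm [134.7  -0.6   4. ] turn [ 0.  -0.3 -0.2]
wedge_mid 0.57 [0.6671 0.0938 0.0091]
plate_edge 0.87 [0.6437 0.0841 0.0244]
```

Plate edge is at about 24.4 mm. A bit more, until the force jumps.

jog_arm(
  rows=[
    [-0.002,0,0,0,0,0],
    [-0.003,0,0,0,0,0],
    [-0.003,0,0,0,0,0],
  ],
)

```text
time_s: 12.9
position: [0.6264, 0.0799, 0.0135]
eef_rot: [-0.003, -0.096, 0.995, -0.0]
wrist_force: [-10.0, -1.6, 8.0]
width: 0.51
finger_force: 72.7
```

jog_arm(
  rows=[
    [-0.002,0,0,0,0,0],
    [-0.003,0,0,0,0,0],
    [-0.003,0,0,0,0,0],
  ],
)

```text
time_s: 13.28
position: [0.6264, 0.0799, 0.0134]
eef_rot: [-0.005, -0.096, 0.995, -0.001]
wrist_force: [-17.4, -3.5, 15.4]
width: 0.508
finger_force: 73.4
```

Stop reached (force jumped, no further motion): jammed. Releasing and lifting off.

jog_arm(
  rows=[
    [0.003,0,0,0,0,0],
    [0.003,0,0,0,0,0],
  ],
)

```text
time_s: 13.52
position: [0.6265, 0.0799, 0.0134]
eef_rot: [-0.003, -0.096, 0.995, -0.0]
wrist_force: [-9.2, -2.3, 7.8]
width: 0.511
finger_force: 72.6
```

jog_arm(
  rows=[
    [0,0,0,0,0,0],
    [0,0,0,0,0,0],
    [0,0,0,0,0,0],
    [0,0,-0.03,0,0,0],
    [0,0,-0.08,0,0,0],
  ],
  jaw=0,
)

```text
time_s: 14.15
position: [0.6281, 0.0803, 0.092]
eef_rot: [-0.002, -0.096, 0.995, 0.0]
wrist_force: [0.3, 0.3, 1.1]
width: 1.001
finger_force: 0.0
```

jog_arm(
  rows=[
    [0.03,0.03,-0.06,0,0,5],
    [0.06,0.08,-0.11,0,0,10],
    [0.09,0.13,-0.12,0,0,15],
    [0.11,0.18,-0.12,0,0,21],
    [0.11,0.18,-0.12,0,0,21],
  ],
)

```text
time_s: 14.78
position: [0.4852, 0.2386, 0.2147]
eef_rot: [0.001, 0.084, 0.996, 0.001]
wrist_force: [0.0, -0.2, 0.4]
width: 0.999
finger_force: 0.0
```

```bash
python3 - <<'E'
from h import *
np.set_printoptions(precision=4,suppress=True)
to(.4655,-.2239,.17,80.4)
for n in("scene","top"):
  p=vision.get_image(n)
  for t in["wedge_mid","plate_edge","guard_tab","guard_hinge","console"]:
    for d in models.spot_point(p,t):
        X=w(p,d["location"])
        if X[0]>.4: print(n,t,round(d["score"],2),X)
E
```

```text
t 14.78 pos [0.4852 0.2386 0.2147] F [ 0.  -0.2  0.4] w 0.999 shift mm [ -58.2 -459.3   44.1] turn [ 0.1  0.1 -0.1]
scene wedge_mid 0.76 [0.672  0.0938 0.0096]
scene wedge_mid 0.59 [ 0.4642 -0.2198  0.1223]
scene plate_edge 0.67 [0.6459 0.0839 0.0234]
scene guard_tab 0.97 [ 0.4655 -0.219   0.1229]
scene guard_hinge 0.59 [ 0.5421 -0.2354  0.0658]
scene console 0.85 [ 0.4941 -0.2281 -0.0029]
top wedge_mid 0.54 [0.6772 0.0874 0.0101]
top plate_edge 0.64 [0.6448 0.0825 0.0264]
top guard_tab 0.83 [ 0.4669 -0.2272  0.1246]
top console 0.89 [ 0.4944 -0.2306 -0.0023]
```

Wedge is in place: wedge_mid about 0.03 past the edge, edge at about 25 mm. The tab measured at (0.466,-0.223,0.124) agrees with the box geometry. Heading to the guard tab.

jog_arm(
  rows=[
    [-0.008,-0.06,0,0,0,0],
    [-0.016,-0.12,0,0,0,0],
    [-0.024,-0.18,0,0,0,0],
    [-0.032,-0.24,0,0,0,0],
    [-0.04,-0.3,0,0,0,0],
  ],
)

```text
time_s: 16.0
position: [0.4745, -0.0686, 0.2136]
eef_rot: [0.0, 0.087, 0.996, -0.0]
wrist_force: [0.6, 0.6, -0.1]
width: 0.998
finger_force: 0.0
```

jog_arm(
  rows=[
    [-0.008,-0.06,0,0,0,0],
    [-0.016,-0.12,0,0,0,0],
    [-0.018,-0.159,0.02,0,0,0],
    [-0.018,-0.159,0.044,0,0,0],
    [-0.018,-0.159,0.044,0,0,0],
  ],
)

```text
time_s: 16.62
position: [0.4635, -0.2261, 0.1676]
eef_rot: [-0.002, 0.087, 0.996, 0.001]
wrist_force: [0.0, 0.5, 0.8]
width: 0.997
finger_force: 0.0
```

```bash
python3 - <<'E'
from h import *
to(.4655,-.2239,.114,80.4)
p=vision.get_image("scene"); save(p,"g5.png",(240,130,400,250),4.4)
E
```

```text
t 16.62 pos [ 0.4635 -0.2261  0.1676] F [0.  0.5 0.8] w 0.997 shift mm [-1.8  2.4 53.6] turn [ 0.1 -0.2 -0.4]
```

View pics/g5.png

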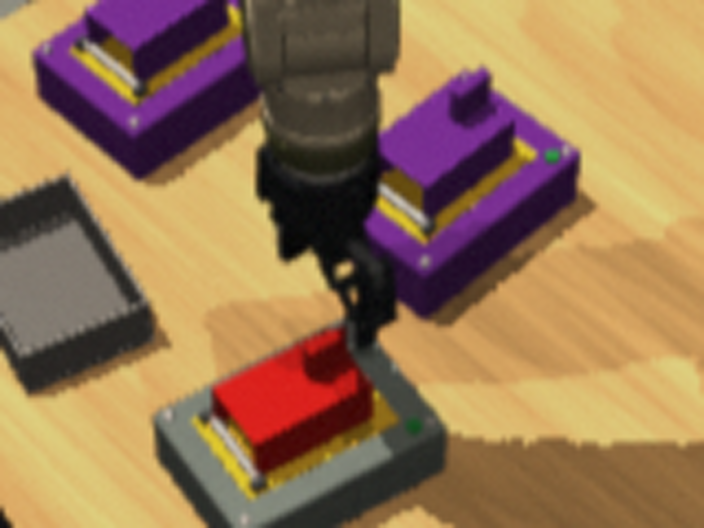

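The fingers straddle the tab at about crop (330,355) on the grey console. Descending and pinching lightly.

jog_arm(
  rows=[
    [-0.002,0.002,0.03,0,0,0],
    [-0.002,0.002,0.052,0,0,0],
    [-0.002,0.002,0.052,0,0,0],
  ],
)

```text
time_s: 17.05
position: [0.467, -0.2236, 0.1171]
eef_rot: [-0.001, 0.086, 0.996, 0.0]
wrist_force: [0.5, -0.6, -0.8]
width: 1.0
finger_force: 0.0
```

jog_arm(
  rows=[
    [0,0,0,0,0,0],
    [0,0,0,0,0,0],
    [0,0,0,0,0,0],
    [0,0,0,0,0,0],
    [0,0,0,0,0,0],
  ],
  jaw=255,
  grip_force=30,
)

```text
time_s: 17.68
position: [0.4678, -0.2236, 0.1179]
eef_rot: [0.001, 0.086, 0.996, 0.001]
wrist_force: [1.1, 3.7, 4.0]
width: 0.134
finger_force: 32.1
```

jog_arm(
  rows=[
    [-0.022,0,-0.018,0,0,0],
    [-0.048,0,-0.03,0,0,0],
    [-0.076,0,-0.034,0,0,0],
    [-0.104,0,-0.031,0,0,0],
    [-0.126,0,-0.024,0,0,0],
  ],
)

```text
time_s: 18.3
position: [0.5916, -0.2438, 0.1414]
eef_rot: [-0.001, 0.086, 0.996, 0.002]
wrist_force: [-2.3, 8.7, 1.5]
width: 0.131
finger_force: 36.4
```

jog_arm(
  rows=[
    [-0.011,0,0.006,0,0,0],
    [-0.021,0,0.014,0,0,0],
    [-0.027,0,0.02,0,0,0],
    [-0.03,0,0.022,0,0,0],
    [-0.03,0,0.022,0,0,0],
  ],
)

```text
time_s: 18.92
position: [0.6221, -0.2488, 0.1198]
eef_rot: [0.001, 0.085, 0.996, 0.002]
wrist_force: [2.1, 8.4, 4.2]
width: 0.13
finger_force: 39.9
```

```bash
python3 - <<'E'
from h import *
np.set_printoptions(precision=4,suppress=True)
to(.4655,-.2239,.2,80.4)
P={n:vision.get_image(n) for n in("top","scene")}
a=cv2.resize(P["top"]["image"][180:310,330:470],None,fx=2.8,fy=2.8); b=cv2.resize(P["scene"]["image"][150:280,230:370],None,fx=2.8,fy=2.8)
cv2.imwrite("pics/g6.png",np.hstack([a,b])[:,:,::-1])
for n,p in P.items():
    for t in["guard_tab","toggle_tip"]:
        for d in models.spot_point(p,t):
            X=w(p,d["location"])
            if X[0]>.4: print(n,t,round(d["score"],2),X)
E
```

```text
t 18.93 pos [ 0.6221 -0.2488  0.1198] F [2.1 8.4 4.2] w 0.13 shift mm [158.5  -1.8 -80.4] turn [ 0.3  0.1 -0.2]
top guard_tab 0.17 [ 0.7018 -0.425  -0.0002]
scene guard_tab 0.7 [0.6448 0.089  0.0294]
scene guard_tab 0.65 [ 0.5987 -0.2409  0.1454]
scene toggle_tip 0.38 [ 0.4772 -0.2273  0.0884]
```

View pics/g6.png

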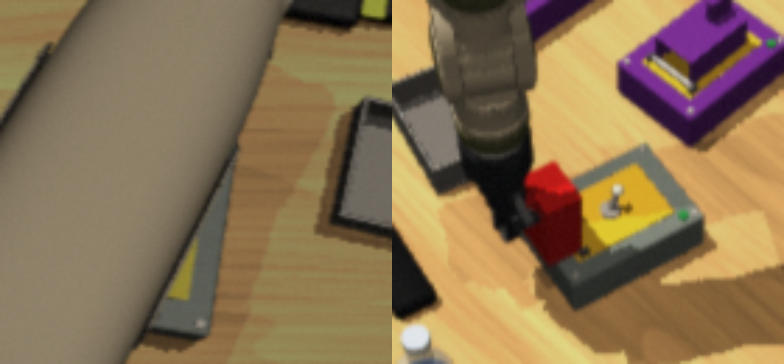

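The guard stands open, and the white toggle at scene crop (617,190) leans to the front. Pushing the guard a little further, releasing it and lifting away.

jog_arm(
  rows=[
    [-0.005,0,0.005,0,0,0],
    [-0.009,0,0.009,0,0,0],
    [-0.009,0,0.009,0,0,0],
  ],
)

```text
time_s: 19.6
position: [0.6307, -0.2502, 0.1105]
eef_rot: [0.0, 0.085, 0.996, 0.002]
wrist_force: [2.6, 9.2, 3.7]
width: 0.136
finger_force: 40.6
```

jog_arm(
  rows=[
    [0,0,0,0,0,0],
    [0,0,0,0,0,0],
    [0,0,-0.01,0,0,0],
    [0,0,-0.05,0,0,0],
    [0,0,-0.1,0,0,0],
  ],
  jaw=0,
)

```text
time_s: 20.23
position: [0.6291, -0.2532, 0.2108]
eef_rot: [-0.001, 0.087, 0.996, 0.0]
wrist_force: [1.7, -0.7, 0.5]
width: 1.0
finger_force: 0.0
```

jog_arm(
  rows=[
    [0,0,-0.03,0,0,0],
    [0.06,0,-0.03,0,0,0],
    [0.12,0,-0.03,0,0,0],
    [0.18,0,-0.03,0,0,0],
    [0.2,0,-0.03,0,0,0],
  ],
  jaw=255,
)

```text
time_s: 20.85
position: [0.4296, -0.2177, 0.2412]
eef_rot: [-0.0, 0.087, 0.996, -0.0]
wrist_force: [0.2, -0.3, 0.9]
width: 0.001
finger_force: 0.0
```

```bash
python3 - <<'E'
from h import *
np.set_printoptions(precision=4,suppress=True)
o=np.array([.495,-.229]); u=np.array([.986,-.167]); x,y=o-.055*u
to(x,y,.082,80.4)
p=vision.get_image("scene")
for t in["guard_tab","toggle_tip"]:
    for d in models.spot_point(p,t):
        X=w(p,d["location"])
        if X[0]>.4: print(t,round(d["score"],2),X)
E
```

```text
t 20.85 pos [ 0.4296 -0.2177  0.2412] F [ 0.2 -0.3  0.9] w 0.001 shift mm [-11.5  -0.1 159.2] turn [-0.  -0.  -0.4]
guard_tab 0.86 [ 0.6157 -0.2465  0.1268]
toggle_tip 0.68 [ 0.5312 -0.4765  0.0013]
toggle_tip 0.47 [ 0.4801 -0.2264  0.0889]
```

jog_arm(
  rows=[
    [-0.008,0,0.06,0,0,0],
    [-0.01,0,0.12,0,0,0],
    [-0.01,0,0.16,0,0,0],
    [-0.01,0,0.16,0,0,0],
  ],
)

```text
time_s: 21.5
position: [0.4416, -0.2192, 0.0776]
eef_rot: [-0.003, 0.086, 0.996, 0.002]
wrist_force: [-0.8, 0.4, -0.1]
width: 0.002
finger_force: 0.0
```

jog_arm(
  rows=[
    [-0.012,0,0,0,0,0],
    [-0.022,0,0,0,0,0],
    [-0.032,0,0,0,0,0],
    [-0.041,0,0,0,0,0],
    [-0.044,0,0,0,0,0],
  ],
)

```text
time_s: 22.12
position: [0.4863, -0.228, 0.0806]
eef_rot: [-0.0, 0.086, 0.996, -0.0]
wrist_force: [-6.3, 0.4, 5.6]
width: -0.0
finger_force: 3.9
```

```bash
python3 - <<'E'
from h import *
to(.495-.008*.986,-.229+.008*.167,.082,80.4)
E
```

```text
t 22.12 pos [ 0.4863 -0.228   0.0806] F [-6.3  0.4  5.6] w -0.0 shift mm [-0.8  0.5 -1.4] turn [-0.  -0.  -0.3]
```

Force has risen to about 6 N. Pushing a few mm more to be sure it's at the end stop.

jog_arm(
  rows=[
    [-0.002,0,0,0,0,0],
    [-0.004,0,0,0,0,0],
    [-0.004,0,0,0,0,0],
  ],
)

```text
time_s: 22.5
position: [0.4865, -0.228, 0.0805]
eef_rot: [-0.003, 0.087, 0.996, -0.0]
wrist_force: [-11.8, 0.3, 10.7]
width: 0.002
finger_force: 7.4
```

jog_arm(
  rows=[
    [0.03,0,0,0,0,0],
    [0.05,0,0,0,0,0],
    [0.06,0,-0.04,0,0,0],
    [0.06,0,-0.1,0,0,0],
    [0.06,0,-0.15,0,0,0],
  ],
)

```text
time_s: 23.12
position: [0.4314, -0.2186, 0.2327]
eef_rot: [0.001, 0.087, 0.996, -0.0]
wrist_force: [0.2, -1.2, -0.4]
width: -0.002
finger_force: 0.0
```

```bash
python3 - <<'E'
from h import *
np.set_printoptions(precision=4,suppress=True)
o=np.array([.495,-.229]); u=np.array([.986,-.167]); x,y=o+.175*u
to(x,y,.24,80.4)
p=vision.get_image("scene"); save(p,"g7.png",(240,150,380,280),4.4)
for t in["guard_tab","toggle_tip"]:
    for d in models.spot_point(p,t):
        X=w(p,d["location"])
        if X[0]>.4: print(t,round(d["score"],2),X)
E
```

```text
t 23.12 pos [ 0.4314 -0.2186  0.2327] F [ 0.2 -1.2 -0.4] w -0.002 shift mm [-239.5    1.7   -6.7] turn [-0.   0.1 -0.3]
guard_tab 0.81 [ 0.6174 -0.242   0.1275]
guard_tab 0.46 [0.6695 0.0921 0.0109]
```

View pics/g7.png

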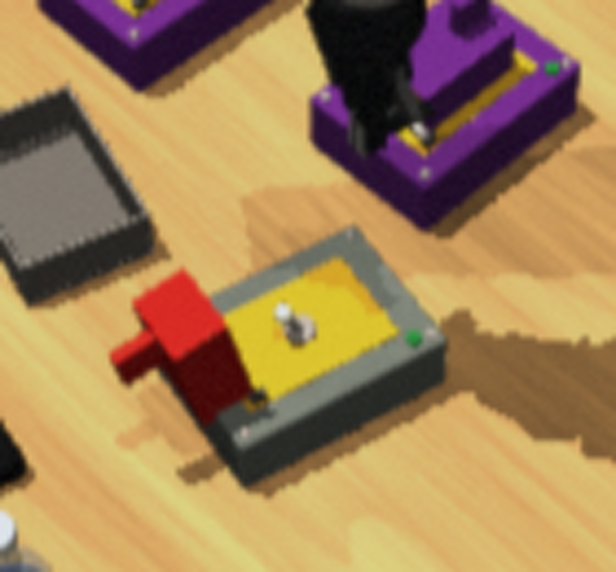

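The toggle ball at crop (283,312) now leans toward the hinge and the guard is fully open. Going over and behind the guard.

jog_arm(
  rows=[
    [-0.06,0,0,0,0,0],
    [-0.12,0,0,0,0,0],
    [-0.18,0,0,0,0,0],
    [-0.24,0.001,0,0,0,0],
    [-0.24,0.001,0,0,0,0],
  ],
)

```text
time_s: 23.9
position: [0.6707, -0.2588, 0.2226]
eef_rot: [-0.003, 0.086, 0.996, 0.002]
wrist_force: [-0.4, -0.6, -0.5]
width: 0.002
finger_force: 0.0
```

jog_arm(
  rows=[
    [0,0,0.05,0,0,0],
    [0,0,0.1,0,0,0],
    [0,0,0.12,0,0,0],
    [0,0,0.12,0,0,0],
  ],
)

```text
time_s: 24.4
position: [0.6648, -0.2575, 0.1074]
eef_rot: [-0.003, 0.087, 0.996, 0.001]
wrist_force: [0.4, -0.1, -0.5]
width: -0.001
finger_force: 0.0
```

jog_arm(
  rows=[
    [0.012,0,0,0,0,0],
    [0.024,0,0,0,0,0],
    [0.036,0,0,0,0,0],
    [0.048,0,0,0,0,0],
    [0.06,0,0,0,0,0],
  ],
)

```text
time_s: 25.02
position: [0.6251, -0.2532, 0.1251]
eef_rot: [0.021, 0.085, 0.996, -0.005]
wrist_force: [3.8, -0.9, 4.7]
width: 0.001
finger_force: 1.2
```

```bash
python3 - <<'E'
from h import *
np.set_printoptions(precision=4,suppress=True)
o=np.array([.495,-.229]); u=np.array([.986,-.167]); x,y=o+.095*u
to(x,y,.115,80.4)
p=vision.get_image("scene")
for d in models.spot_point(p,"guard_tab"):
        X=w(p,d["location"])
        if X[0]>.4: print(round(d["score"],2),X)
E
```

```text
t 25.02 pos [ 0.6251 -0.2532  0.1251] F [ 3.8 -0.9  4.7] w 0.001 shift mm [37.7  2.1  8.5] turn [-0.4  2.4 -0.2]
0.67 [ 0.5911 -0.2399  0.1474]
```

jog_arm(
  rows=[
    [0.01,0,-0.012,0,0,0],
    [0.02,0,-0.015,0,0,0],
    [0.03,0,-0.015,0,0,0],
    [0.04,0,-0.015,0,0,0],
    [0.04,0,-0.015,0,0,0],
  ],
)

```text
time_s: 25.75
position: [0.5678, -0.2411, 0.1249]
eef_rot: [-0.001, 0.087, 0.996, 0.0]
wrist_force: [0.2, -0.1, 0.8]
width: 0.001
finger_force: 0.0
```

```bash
python3 - <<'E'
from h import *
np.set_printoptions(precision=4,suppress=True)
to(.58,-.24,.25,80.4)
p=vision.get_image("scene")
for d in models.spot_point(p,"guard_tab"):
        X=w(p,d["location"])
        if X[0]>.4: print(round(d["score"],2),X)
E
```

```text
t 25.75 pos [ 0.5678 -0.2411  0.1249] F [ 0.2 -0.1  0.8] w 0.001 shift mm [ -11.7    3.3 -125.1] turn [ 0.  -0.1 -0.4]
0.68 [ 0.4652 -0.2181  0.1219]
0.21 [ 0.4921 -0.2309 -0.0022]
```

The guard dropped shut (tab back at its start position). Lifting away and checking.

jog_arm(
  rows=[
    [0,0,-0.05,0,0,0],
    [0,0,-0.1,0,0,0],
    [0.05,0.05,-0.14,0,0,0],
    [0.11,0.1,-0.14,0,0,0],
    [0.16,0.13,-0.14,0,0,0],
  ],
)

```text
time_s: 26.48
position: [0.4534, -0.1042, 0.2651]
eef_rot: [0.001, 0.086, 0.996, -0.0]
wrist_force: [1.1, -0.2, -0.1]
width: 0.003
finger_force: 0.0
```

jog_arm(
  rows=[
    [0,0,0,0,0,0],
    [0,0,0,0,0,0],
  ],
)

```text
time_s: 26.72
position: [0.4544, -0.1053, 0.2649]
eef_rot: [0.001, 0.086, 0.996, -0.0]
wrist_force: [0.3, 0.7, 0.3]
width: -0.001
finger_force: 0.0
```

```bash
python3 - <<'E'
from h import *
np.set_printoptions(precision=4,suppress=True)
to(.58,-.24,.25,80.4)
p=vision.get_image("scene"); save(p,"end.png",(200,120,420,400),2.1)
for t in["guard_tab","guard_hinge","wedge_mid","plate_edge","bottle","tub","wand"]:
    for d in models.spot_point(p,t):
        X=w(p,d["location"])
        if X[0]>.4: print(t,round(d["score"],2),X)
E
```

```text
t 26.73 pos [ 0.4544 -0.1053  0.2649] F [0.3 0.7 0.3] w -0.001 shift mm [-146.9 -111.1   15.2] turn [-0.   0.1 -0.3]
guard_tab 0.71 [ 0.4626 -0.2208  0.1218]
guard_tab 0.38 [ 0.542  -0.2366  0.0643]
guard_tab 0.23 [0.4594 0.3881 0.0036]
guard_hinge 0.81 [ 0.5444 -0.2366  0.0685]
guard_hinge 0.7 [0.6744 0.0934 0.0084]
wedge_mid 0.56 [0.6702 0.0927 0.0094]
plate_edge 0.62 [0.6412 0.0886 0.0276]
bottle 0.6 [ 0.7922 -0.1714  0.    ]
tub 0.78 [ 0.5275 -0.4762 -0.0018]
wand 0.87 [ 0.6958 -0.4286  0.0007]
```

View pics/end.png

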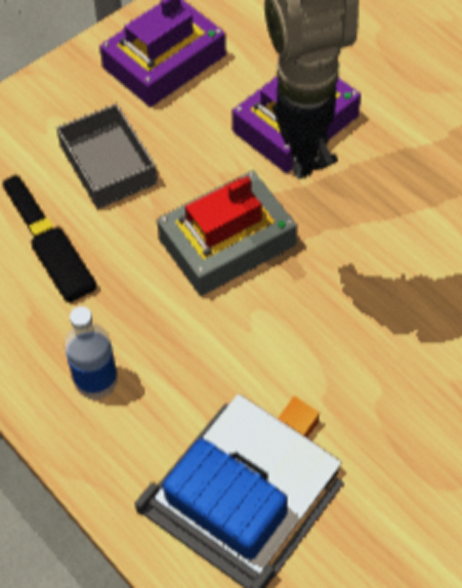

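The guard is shut at crop (225,215), the wedge is jammed mid-edge at (300,418), the bystanders are unmoved and the robot is clear. Handing in.

```bash
python3 -c "
from workcell import robot
print(robot.finish_job())"
```

```text
the job is handed in; nothing more can be done
None
```

I handed the job in at about 27 s: the wedge is jammed under the plate's front edge, the toggle is over to the hinge side, the guard is shut, and the bottle, tub and wand have not moved. The hand-in call returned no verdict, so this rests on my last camera check.

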